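Stamp a blank in the hand press

TASK

Take the aluminium blank from its wooden stand and slide it, plain end first and blue end towards you, into the slot of the green hand press until it is fully home against the stop inside - feel for the stop, do not ram it - and let go of it. Then pull the red-gripped sprung lever all the way to its own stop, hold it there for a second, and ease it back up to rest under control, never letting it fly back. Leave the stamped blank fully home in the press, and do not disturb the sleeves and the oil bottle.

Things in the scene. Friction and masses are not known exactly. Their poses are not given: they have to be found in the camera images.
- plate: Loose aluminium blank, a flat bar 140 x 50 x 10 mm, about 0.2 kg. Origin: centre of its underside; x along its length towards the plain end, y across, z up. The last 30 mm at the -x end are blue. It starts flat on the wooden stand, the blue end towards the robot.
- plate_front (a point): Centre of the blank's plain end face (70 mm along x from its origin, at mid-thickness). Same axes as the blank.
- riser: Fixed wooden stand, on the left or right: a rib 90 x 28 mm, 30 mm high, along x, on a foot 100 x 100 x 6 mm. The blank lies about centred on the rib and overhangs it all round (11 mm at the long sides, 25 mm at the ends), so fingers can pass up to 20 mm below it. Origin: centre of its underside.
- press: Fixed green hand stamping press. Origin: on the table below the middle of the slot's mouth; x points into the slot (away from the robot), y across to the left, z up. Foot 170 mm wide, x = -40 to 230 mm, 30 mm high. The head, 84 mm wide, overhangs the slot from x = 55 mm on, 94 to 175 mm above the table; the ram under it, geared to the lever, never comes lower than the blank's top.
- slot_mouth (a point): Middle of the slot's mouth at the slot's floor, 50 mm above the table; axes as the press. Slot: x = 0 to 135 mm, 53 mm wide (1.5 mm spare each side of the blank), 13.5 mm high, flared over the last 11 mm before the mouth; rails and lips reach 69.5 mm above the table. In front a tongue at floor level, 26 mm wide so that fingers can straddle it, runs from x = -85 to 0 mm.
- backstop: Brass stop inside the slot, out of sight, 40 mm wide, set anywhere from 112 to 128 mm inside the mouth. Origin: middle of its face towards the mouth, at the slot's floor; axes as the press. A blank fully home touches this face; its blue end then stands only 12 to 28 mm out of the mouth, so it must be let go of and at the last pushed from behind the blue end.
- lever (a joint): Swing of the press's lever: 0 rad at rest (nearly upright), growing as it is pulled towards the robot (the press's -x) and down, 1.05 rad at its stop. A spring pushes it back to 0 (about 5 N at the grip at rest, 9 N at the stop); let go, it flies back.
- lever_grip (a point): Middle of the lever's red round grip, a bar 22 mm thick, 95 mm long, parallel to the press's y, left of the head (y = 75 to 170 mm). It swings on a radius of 160 mm about lever_hinge: at angle q it lies 160*sin(q+0.09) mm towards the press's -x and 160*cos(q+0.09) mm above the hinge (299 mm above the table at rest).
- lever_hinge (a point): Point on the lever's axis (parallel to the press's y), at x = 105, y = 115, z = 140 mm in the press's frame. The lever's arm is a 14 mm rod at y = 67 mm. Axes as the press.
- sleeve_a: Bystander: upright aluminium sleeve, 64 mm diameter, 85 mm high. Origin: centre of its underside.
- sleeve_b: Bystander: a second such sleeve.
- oil_bottle: Bystander: yellow oil bottle with red cap, 60 mm diameter, 150 mm high. Origin: centre of its underside.

How it is judged:
On the way, in this order (a step that is already met when the one before it is completed fails the run):
1. the blank is fully home in the slot and let go of, the lever still at rest (x of plate_front in the frame of backstop between -0.003 and 0.004 m and y of plate_front in the frame of slot_mouth between -0.004 and 0.004 m and z of plate_front in the frame of slot_mouth between 0 and 0.01 m and angle between the x axis of plate and the x axis of press, either way round below 0.06 rad and contact force between plate and the fingers below 0.1 N and value of joint lever below 0.08 rad), for 0.2 s.
2. the lever is held at its stop with the blank fully home (x of plate_front in the frame of backstop between -0.003 and 0.004 m and y of plate_front in the frame of slot_mouth between -0.004 and 0.004 m and z of plate_front in the frame of slot_mouth between 0 and 0.01 m and angle between the x axis of plate and the x axis of press, either way round below 0.06 rad and value of joint lever above 1 rad), for 0.5 s.
At the end, for the whole second after the job is handed in: The blank lies at rest in the slot, plain end within 3 mm of the stop's face, on the slot's floor, within 4 mm of its middle and within 0.06 rad of its direction; the lever is back at rest (below 0.06 rad) and still (x of plate_front in the frame of backstop between -0.003 and 0.004 m and y of plate_front in the frame of slot_mouth between -0.004 and 0.004 m and z of plate_front in the frame of slot_mouth between 0 and 0.01 m and angle between the x axis of plate and the x axis of press, either way round below 0.06 rad and value of joint lever below 0.06 rad and velocity of joint lever between -0.1 and 0.1 rad/s and linear speed of plate below 0.01 m/s); the robot touches nothing.
It fails at once if the lever flies back (faster than 2.5 rad/s) (velocity of joint lever below -2.5 rad/s).
It fails at once if the blank is rammed into the stop (over 50 N) (contact force between plate and backstop above 50 N).
It fails at once if a sleeve is disturbed (moved more than 20 mm or tipped) (distance of sleeve_a from where it was at the start of the episode above 0.02 m or angle between sleeve_a's own z axis and vertical above 0.3 rad).
It fails at once if a sleeve is disturbed (moved more than 20 mm or tipped) (distance of sleeve_b from where it was at the start of the episode above 0.02 m or angle between sleeve_b's own z axis and vertical above 0.3 rad).
It fails at once if the oil bottle is disturbed (moved more than 20 mm or tipped) (distance of oil_bottle from where it was at the start of the episode above 0.02 m or angle between oil_bottle's own z axis and vertical above 0.3 rad).
It also fails if it takes over 72 s, if anything falls off the work surface, if the arm or the gripper's body presses on something with over 40 N, if the wrist force passes 120 N, or if a joint passes its speed limit or range.

ROBOT

A 7-joint arm with a two-finger parallel gripper is mounted at the origin on the work surface. World frame = base frame: x ahead of the robot, y to its left, z up, the work surface at z = 0. Lengths are in m, angles in rad, forces in N, time in s.
With the tool pointing down it reaches from about 0.4 to 0.925 m from the base axis. Payload 5.6 kg.
Tool frame: the origin (TCP) lies on the mounting face of the last link; the fingertips stand 173 mm ahead of it and the grasp point (between the pads) lies r.pinch_z ahead of it (r.pinch_z is the distance from the TCP to the grasp point, in m); z points along the fingers, y is the line along which they close (so a half turn about z gives the same grasp; the last joint's range is limited). The gripper opens to 85 mm and grips with 20 to 120 N. Pads are 22 mm wide; open, the fingers measure 114 mm over their backs; the gripper's body (76 mm by 85 mm) begins 54 mm behind the grasp point. The pads swing forward as they close: fully open they stand 13 mm farther back than shut.
Start: joints at [-1.302, 0.468, -0.012, 1.603, 0.006, 1.071, -0.056], TCP at [0.199, 0.619, 0.405] pointing down, gripper open.
Joint ranges: [-2.53, 2.53], [-0.31, 2.02], [-1.57, 1.55], [0.28, 2.44], [-1.29, 4.43], [0.15, 1.84], [-2.92, 2.92]. Speed limits (rad/s): [2.57, 2.57, 3.14, 3.14, 3.14, 3.14, 3.14].

INTERFACE

Orientations are given as a rotation vector (axis times angle).
In Python, from bench import monitor, vision, order, r gives the robot as it stands. The module is installed in compiled form; this text tells all that it offers.
- The arm moves only by the tool carry_out, never from a script. Its argument "steps" is a list of rows, each a list of 3 entries, a list of its own where there are three numbers: the shift along the tool's x, y, z each as a share of 50 mm, from -1 to 1, then the turn about the tool's z as a share of 0.1 rad, from -1 to 1, then the opening, from 0 (shut) to 1 (fully open). A call has exactly 5 rows; each row shifts and turns the commanded pose from where the row before left it, along the tool's axes as they then stand; what a row does not reach is not made up. A row lasts 1/10 s, in which the tool goes at most 50 mm and 8.59 degrees, less where a joint would pass 70% of its speed; a pose out of reach is approached as far as the arm can. A call with a number of a shift or a turn outside -1 to 1 is refused whole. A call with a gripper value outside its range is refused whole. The fingers move at their own pace and stop on an object; "newtons" is the grip in N (left out, the last holds). Time passes only in rows, so rows that do not move let the fingers close, or fill a call up. It gives the time, the measured TCP pose, the force, the opening and the grip force at its end, in the units of the state.
- monitor.observe(): the state, without advancing time (a new reading comes with each control period).
- vision.camera(name): name is "scene" or "top"; returns the picture (400x640x3 uint8, red, green, blue); there is no depth.
- vision.camera_model(name): a dict with "K" (3x3 intrinsics, pixels), "R" (3x3) and "t" (3): a world point X has camera coordinates R X + t. Camera axes: x right, y down, z forward; pixel columns grow to the right and rows downward; lengths in m; the calibration is good to about 2 mm. A picture is of the moment at which its call begins. camera_model takes no time and is no camera call.
- order.sign_off(): hands the job in; it is judged then, once.
Trained networks look in the newest picture that a camera, given by its name, has taken for a name from the list of things; names that differ only in an ending like _2 or _b are one class to them, and where a whole thing is asked for, a point or a joint stands for the part that bears it (a point fixed in the world has none). Each returns a list of dicts, best first, with "confidence" (0 to 1); they miss things now and then, are a little off and sometimes report something else, mostly with a low value. They report only what shows in the picture. A call takes as long as a camera call.
- vision.silhouettes(camera, label): "region" (400x640 bool, what is visible of it) and "box" ([centre column, centre row, width, height] in pixels, round what is visible of it).
- vision.tip_of(camera, label): "position" ([column, row] in pixels: a listed point, or the origin of a listed thing).
The state is a dict: "time": time; "joint_positions": joint angles; "joint_vel": joint speeds; "effort": joint torques, N m; "ee_pos": TCP position; "eef_rot": TCP orientation; "force": force on the tool from outside, world axes, zero at the start; "wrist_torque": the same for the moment, N m; "opening": opening from 0.0 (shut) to 1.0 (fully open); "gripper_force": force on a finger pad.
Only numpy, scipy, OpenCV 4.12 (cv2) and the standard library are available. Lean on these libraries where they do the work, as an engineer would, in place of code of your own. Each camera call takes 0.05 s, during which the arm holds its last target. There are 200 camera calls.

## Working session

There is one attempt and no reset: what is moved stays moved. The work goes in short steps, Python scripts to look and compute and a tool call to move; the robot and the scene stay as the last step left them, time stands still between calls to the robot, and variables do not carry over. Pictures are saved under pics/ and viewed, at most 14 in all, crops included, and the job is handed in when it is done.

Besides the shell and the picture viewer there is one more tool, called after "Call:" as a command line: name --argument value ..., lists and objects as JSON in quotes. carry_out: Moves the arm, as the interface text tells. Shift numbers are shares of 50 mm and turn numbers shares of 0.1 rad, none past 1 either way. Its arguments: {"type":"object","properties":{"steps":{"type":"array"},"newtons":{"type":"number"}},"required":["steps"]}

```bash
mkdir -p pics; cat > h.py <<'E'
import numpy as np, cv2
from scipy.spatial.transform import Rotation as Ro
from bench import monitor, vision, order, r
def ray(cam,px):
    m=vision.camera_model(cam);K,R,t=[np.array(m[k],float) for k in 'KRt']
    d=R.T@np.linalg.inv(K)@np.array([px[0],px[1],1.]);return -R.T@t,d
def onz(cam,px,z):
    o,d=ray(cam,px);return o+d*(z-o[2])/d[2]
def proj(cam,X):
    m=vision.camera_model(cam);K,R,t=[np.array(m[k],float) for k in 'KRt']
    p=(R@np.atleast_2d(X).T).T+t;p=p@K.T;return p[:,:2]/p[:,2:]
def tri(pa,pb,a='scene',b='top'):
    o1,d1=ray(a,pa);o2,d2=ray(b,pb);d1/=np.linalg.norm(d1);d2/=np.linalg.norm(d2)
    s=np.linalg.lstsq(np.c_[d1,-d2],o2-o1,rcond=None)[0]
    p,q=o1+d1*s[0],o2+d2*s[1];return (p+q)/2,np.linalg.norm(p-q)
def st():
    s=monitor.observe();R=Ro.from_rotvec(s['eef_rot']).as_matrix()
    np.set_printoptions(precision=4,suppress=True)
    print('t',s['time'],'pos',np.array(s['ee_pos']),'F',np.array(s['force']),'op',s['opening'],'gf',s['gripper_force'],'q',np.array(s['joint_positions']));print(R);return s,R
E
python3 - <<'E'
from h import *
st();print(r.pinch_z)
P={}
for c in ('scene','top'):
    im=vision.camera(c);cv2.imwrite(f'pics/{c}0.png',im[:,:,::-1])
    m=vision.camera_model(c);print(c,'campos',ray(c,[0,0])[0])
    for n in ['plate','plate_front','riser','press','slot_mouth','lever_grip','lever_hinge','sleeve_a','oil_bottle']:
        l=vision.tip_of(c,n);print(c,n,[(np.round(x['position'],1).tolist(),round(x['confidence'],2)) for x in l[:3]])
E
```

```text
t 0.0 pos [0.1994 0.6184 0.4037] F [-0.019   0.5187 -0.4328] op 1.0055427508903905 gf 0.0 q [-1.302   0.4684 -0.0116  1.6037  0.006   1.0714 -0.0563]
[[-0.9517  0.3069 -0.0004]
 [ 0.3069  0.9517 -0.0018]
 [-0.0001 -0.0019 -1.    ]]
0.1547
scene campos [ 1.3158 -0.5493  0.9393]
scene plate [([190.7, 253.6], 0.79), ([192.9, 275.8], 0.17)]
scene plate_front [([192.9, 274.4], 0.77)]
scene riser [([188.6, 264.9], 0.94)]
scene press [([320.3, 217.0], 0.67)]
scene slot_mouth [([322.0, 205.1], 0.72), ([317.7, 219.1], 0.21)]
scene lever_grip [([375.9, 144.8], 0.9)]
scene lever_hinge [([371.4, 192.9], 0.92)]
scene sleeve_a [([228.1, 302.9], 0.87), ([377.0, 175.5], 0.75)]
scene oil_bottle [([430.2, 211.3], 0.93), ([188.1, 251.7], 0.35)]
top campos [ 0.4586 -0.032   1.0729]
top plate [([446.6, 246.1], 0.7)]
top plate_front [([448.4, 221.0], 0.82)]
top riser [([441.7, 244.7], 0.79)]
top press [([299.6, 218.9], 0.67)]
top slot_mouth [([295.6, 219.6], 0.97)]
top lever_grip [([239.9, 162.0], 0.63)]
top lever_hinge [([253.7, 172.8], 0.96)]
top sleeve_a [([189.8, 243.7], 0.86)]
top oil_bottle [([184.1, 164.5], 0.6), ([292.3, 220.2], 0.39)]
```

```bash
python3 - <<'E'
from h import *
cv2.imwrite('pics/c0.png',cv2.resize(cv2.imread('pics/scene0.png')[90:340,130:480],None,fx=2.2,fy=2.2,interpolation=3))
cv2.imwrite('pics/t0.png',cv2.resize(cv2.imread('pics/top0.png')[110:310,150:490],None,fx=2.3,fy=2.3,interpolation=3))
a=dict(plate=(190.7,253.6),front=(192.9,274.4),riser=(188.6,264.9),press=(320.3,217),mouth=(322,205.1),grip=(375.9,144.8),hinge=(371.4,192.9))
b=dict(plate=(446.6,246.1),front=(448.4,221),riser=(441.7,244.7),press=(299.6,218.9),mouth=(295.6,219.6),grip=(239.9,162),hinge=(253.7,172.8))
for k in a: print(k,*tri(a[k],b[k]))
print('sleeves',onz('top',(189.8,243.7),0),onz('scene',(228.1,302.9),0),onz('scene',(377,175.5),0),'oil',onz('top',(184.1,164.5),0),onz('scene',(430.2,211.3),0))
for n in ['plate','press']:
    l=vision.silhouettes('top',n)[0];m=l['region'].astype(np.uint8);print(n,l['confidence'],l['box'],cv2.minAreaRect(cv2.findNonZero(m)))
E
```

```text
plate [ 0.47539161 -0.38959908  0.0341647 ] 0.006107565363461169
front [ 0.54382271 -0.40908615  0.02375558] 0.00442355262531979
riser [ 0.47696461 -0.39808731 -0.0099223 ] 0.009151529081949392
press [0.56282728 0.0171766  0.00942129] 0.0013463340867413936
mouth [0.55739663 0.02701605 0.05250115] 0.00038895677649697325
grip [0.66216428 0.13221137 0.29868459] 0.003512160070255572
hinge [0.67348364 0.12783147 0.13315123] 0.003546337390521543
sleeves [0.50064262 0.33574797 0.        ] [ 0.66727507 -0.37054337  0.        ] [5.06934995e-01 3.19996003e-01 1.11022302e-16] oil [0.73574167 0.35975917 0.        ] [0.75345851 0.33100915 0.        ]
plate 0.58 [445.6, 247.7, 27.2, 51.0] ((446.3478698730469, 246.11561584472656), (19.906679153442383, 51.11783218383789), 7.765166282653809)
press 0.6 [277.1, 191.3, 116.3, 121.8] ((292.8499450683594, 179.1067657470703), (128.65469360351562, 102.7883529663086), 52.72182846069336)
```

View pics/c0.png

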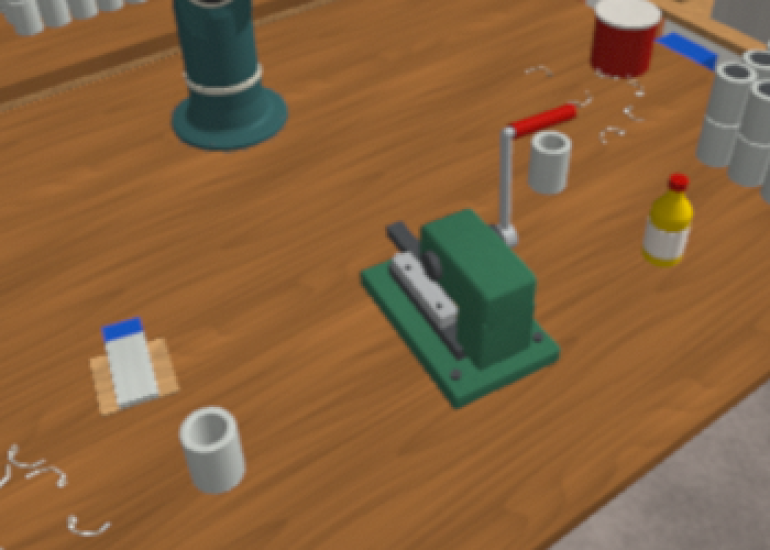

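View pics/t0.png

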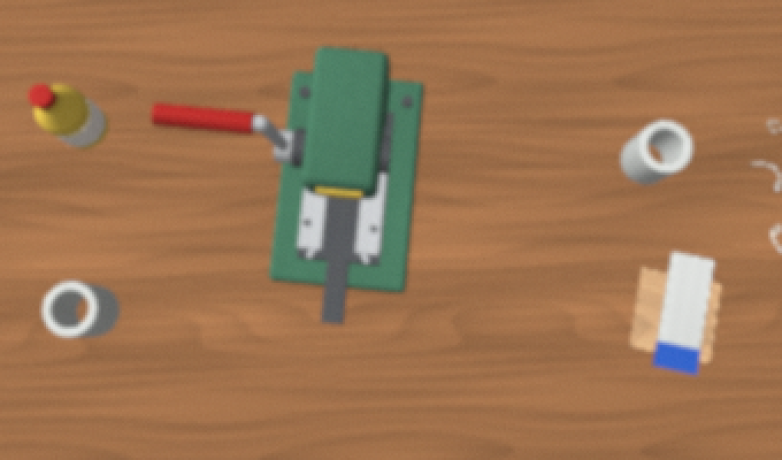

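The scene crop shows the press at the centre with its lever grip at about (545,118). The blank lies on the stand at (130,365), blue end up-left, with a sleeve just beyond it at (212,450). The top crop agrees: tongue at (335,295), blank at (685,310), red grip at (205,117). Next I'll refine the poses by fitting edges.

```bash
cat > fit.py <<'E'
from h import *
from scipy.optimize import least_squares
def T(p,X):
    c,s=np.cos(p[2]),np.sin(p[2]);X=np.atleast_2d(X)
    return np.c_[p[0]+c*X[:,0]-s*X[:,1],p[1]+s*X[:,0]+c*X[:,1],X[:,2]]
def samples(a,b,n=25): return np.linspace(a,b,n)
def fit(imgs,edges,p0,w=4,it=6):
    G={c:cv2.GaussianBlur(im.astype(np.float32),(0,0),0.8) for c,im in imgs.items()}
    p=np.array(p0,float)
    for k in range(it):
        ww=w if k<3 else 2.0
        obs=[]
        for c,a,b in edges:
            S=samples(np.array(a),np.array(b));q=proj(c,T(p,S))
            d=q[-1]-q[0];n=np.array([-d[1],d[0]])/np.linalg.norm(d)
            o=np.arange(-ww-1,ww+1.01,.25)
            M=(q[:,None]+o[None,:,None]*n).astype(np.float32)
            v=cv2.remap(G[c],M[...,0],M[...,1],cv2.INTER_CUBIC)
            g=np.linalg.norm(np.gradient(v,axis=1),axis=2)
            g=np.median(np.stack([g]),0)
            off=o[g.argmax(1)];ok=(abs(off)<ww+.5)
            med=np.median(off[ok]) if ok.any() else 0;ok&=abs(off-med)<1.2
            obs.append((c,S[ok],q[ok]+off[ok,None]*n,n))
        f=lambda x:np.concatenate([((proj(c,T(x,S))-Q)@n) for c,S,Q,n in obs if len(S)])
        p=least_squares(f,p,loss='soft_l1',f_scale=.4).x
    for e,(c,S,Q,n) in zip(edges,obs): print(c,e[1],e[2],len(S),'res px %.2f'%(np.mean((proj(c,T(p,S))-Q)@n) if len(S) else 9))
    print('POSE',p);return p
E
python3 - <<'E'
from fit import *
im={c:cv2.imread(f'pics/{c}0.png') for c in('top','scene')}
t,s='top','scene'
E=[(t,(-.03,.085,.03),(.09,.085,.03)),(t,(-.03,-.085,.03),(.22,-.085,.03)),(t,(-.04,-.08,0),(-.04,-.02,0)),(t,(-.04,.02,0),(-.04,.08,0)),
(t,(-.08,.013,.05),(-.045,.013,.05)),(t,(-.08,-.013,.05),(-.045,-.013,.05)),(t,(-.085,-.01,.05),(-.085,.01,.05)),(t,(.075,.042,.175),(.2,.042,.175)),(t,(.075,-.042,.175),(.2,-.042,.175)),
(s,(-.03,-.085,.0),(.22,-.085,.0)),(s,(.23,-.08,0),(.23,.08,0)),(s,(-.04,-.08,.03),(-.04,-.03,.03))]
p0=[.5574,.027,-.07]
fit(im,[e for e in E if e[0]==t],p0);p=fit(im,E,p0)
for h in(.03,.036):
    E=[(t,(-.065,-.025,h+.01),(.065,-.025,h+.01)),(t,(-.065,.025,h),(.065,.025,h)),(t,(.07,-.02,h+.01),(.07,.02,h+.01)),(t,(-.07,-.02,h+.01),(-.07,.02,h+.01)),
    (s,(-.065,-.025,h),(.065,-.025,h)),(s,(-.065,.025,h+.01),(.065,.025,h+.01)),(s,(-.07,-.02,h+.01),(-.07,.02,h+.01)),(s,(.07,-.02,h),(.07,.02,h))]
    fit(im,E,[.475,-.395,-.14])
E
```

```text
top (-0.03, 0.085, 0.03) (0.09, 0.085, 0.03) 25 res px -0.17
top (-0.03, -0.085, 0.03) (0.22, -0.085, 0.03) 25 res px 0.48
top (-0.04, -0.08, 0) (-0.04, -0.02, 0) 25 res px -0.08
top (-0.04, 0.02, 0) (-0.04, 0.08, 0) 25 res px -0.10
top (-0.08, 0.013, 0.05) (-0.045, 0.013, 0.05) 25 res px 0.13
top (-0.08, -0.013, 0.05) (-0.045, -0.013, 0.05) 25 res px -0.13
top (-0.085, -0.01, 0.05) (-0.085, 0.01, 0.05) 25 res px 0.18
top (0.075, 0.042, 0.175) (0.2, 0.042, 0.175) 25 res px -0.06
top (0.075, -0.042, 0.175) (0.2, -0.042, 0.175) 15 res px -0.41
POSE [ 0.55870707  0.02272233 -0.12327854]
top (-0.03, 0.085, 0.03) (0.09, 0.085, 0.03) 25 res px -0.33
top (-0.03, -0.085, 0.03) (0.22, -0.085, 0.03) 25 res px 0.32
top (-0.04, -0.08, 0) (-0.04, -0.02, 0) 25 res px -0.11
top (-0.04, 0.02, 0) (-0.04, 0.08, 0) 25 res px -0.17
top (-0.08, 0.013, 0.05) (-0.045, 0.013, 0.05) 25 res px 0.18
top (-0.08, -0.013, 0.05) (-0.045, -0.013, 0.05) 25 res px -0.11
top (-0.085, -0.01, 0.05) (-0.085, 0.01, 0.05) 25 res px 0.08
top (0.075, 0.042, 0.175) (0.2, 0.042, 0.175) 25 res px -0.26
top (0.075, -0.042, 0.175
[... 1128 characters left out ...]
l - f0 for f_eval in f_evals]
                                    ^^^^^^^
    f = np.atleast_1d(self.fun(x, *self.args, **self.kwargs))
                      ~~~~~~~~^^^^^^^^^^^^^^^^^^^^^^^^^^^^^^
    return np.atleast_1d(self.fun(x))
                         ~~~~~~~~^^^
    return self.f(x, *self.args, **self.kwargs)
           ~~~~~~^^^^^^^^^^^^^^^^^^^^^^^^^^^^^^
  File "fit.py", line 24, in <lambda>
    f=lambda x:np.concatenate([((proj(c,T(x,S))-Q)@n) for c,S,Q,n in obs if len(S)])
                                 ~~~~^^^^^^^^^^
  File "h.py", line 10, in proj
    m=vision.camera_model(cam);K,R,t=[np.array(m[k],float) for k in 'KRt']
ValueError: time passes only in moves, steps and waits
```

Call:
carry_out --steps '[[[-0.75,-0.6,0],0,1],[[-0.75,-0.6,0],0,1],[[-0.75,-0.6,0],0,1],[[-0.75,-0.6,0],0,1],[[-0.75,-0.6,0],0,1]]'

```text
time: 1.6
ee_pos: [0.3327, 0.4166, 0.405]
eef_rot: [0.488, 3.103, 0.001]
force: [0.2, 1.0, -0.0]
opening: 1.001
gripper_force: 0.0
```

Call:
carry_out --steps '[[[-0.75,-0.6,0],0,1],[[-0.75,-0.6,0],0,1],[[-0.75,-0.6,0],0,1],[[-0.75,-0.6,0],0,1],[[-0.75,-0.6,0],0,1]]'

```text
time: 2.1
ee_pos: [0.465, 0.2163, 0.4051]
eef_rot: [0.487, 3.103, 0.001]
force: [1.1, 0.5, 0.2]
opening: 0.999
gripper_force: 0.0
```

```bash
sed -i 's/^def ray/import functools\nCM=functools.cache(vision.camera_model)\ndef ray/; s/m=vision.camera_model(cam)/m=CM(cam)/' h.py
python3 - <<'E'
from fit import *
st()
im={c:cv2.imread(f'pics/{c}0.png') for c in('top','scene')}
t,s='top','scene'
E=[(t,(-.03,.085,.03),(.09,.085,.03)),(t,(-.03,-.085,.03),(.22,-.085,.03)),(t,(-.04,-.08,0),(-.04,-.02,0)),(t,(-.04,.02,0),(-.04,.08,0)),
(t,(-.08,.013,.05),(-.045,.013,.05)),(t,(-.08,-.013,.05),(-.045,-.013,.05)),(t,(.075,.042,.175),(.2,.042,.175)),
(s,(-.03,-.085,.0),(.22,-.085,.0)),(s,(.23,-.08,0),(.23,.08,0)),(s,(-.04,-.08,.03),(-.04,-.03,.03))]
p0=[.5587,.0227,-.1]
for y in(-.07,-.12):fit(im,[e for e in E if e[0]==t],p0[:2]+[y])
fit(im,[e for e in E if e[0]==s],p0,w=6)
p=np.array([.5587,.0227,-.12])
o=im[t].copy();o=cv2.resize(o[110:310,230:350],None,fx=3,fy=3,interpolation=3)
for c,a,b in E:
    if c==t:
        q=((proj(t,T(p,np.array([a,b])))-[230,110]+.5)*3).astype(int);cv2.line(o,q[0].tolist(),q[1].tolist(),(0,0,255),1)
cv2.imwrite('pics/ov.png',o)
for h in(.03,.036):
    E=[(t,(-.065,-.025,h+.01),(.065,-.025,h+.01)),(t,(-.065,.025,h),(.065,.025,h)),(t,(.07,-.02,h+.01),(.07,.02,h+.01)),(t,(-.07,-.02,h+.01),(-.07,.02,h+.01)),
    (s,(-.065,-.025,h),(.065,-.025,h)),(s,(-.065,.025,h+.01),(.065,.025,h+.01)),(s,(-.07,-.02,h+.01),(-.07,.02,h+.01)),(s,(.07,-.02,h),(.07,.02,h))]
    fit(im,E,[.475,-.395,-.14])
E
```

```text
t 2.1 pos [0.465  0.2163 0.4051] F [1.0802 0.5024 0.1616] op 0.9994625969568681 gf 0.0 q [-0.6661  0.2325  0.1921  1.9459 -0.0537  0.9669  0.8105]
[[-0.9518  0.3066  0.0009]
 [ 0.3066  0.9518  0.0007]
 [-0.0006  0.0009 -1.    ]]
top (-0.03, 0.085, 0.03) (0.09, 0.085, 0.03) 25 res px -0.22
top (-0.03, -0.085, 0.03) (0.22, -0.085, 0.03) 25 res px 0.44
top (-0.04, -0.08, 0) (-0.04, -0.02, 0) 25 res px 0.05
top (-0.04, 0.02, 0) (-0.04, 0.08, 0) 25 res px -0.04
top (-0.08, 0.013, 0.05) (-0.045, 0.013, 0.05) 25 res px 0.08
top (-0.08, -0.013, 0.05) (-0.045, -0.013, 0.05) 25 res px -0.09
top (0.075, 0.042, 0.175) (0.2, 0.042, 0.175) 25 res px -0.14
POSE [ 0.5589  0.0228 -0.1221]
top (-0.03, 0.085, 0.03) (0.09, 0.085, 0.03) 25 res px -0.23
top (-0.03, -0.085, 0.03) (0.22, -0.085, 0.03) 25 res px 0.38
top (-0.04, -0.08, 0) (-0.04, -0.02, 0) 25 res px 0.05
top (-0.04, 0.02, 0) (-0.04, 0.08, 0) 25 res px -0.04
top (-0.08, 0.013, 0.05) (-0.045, 0.013, 0.05) 25 res px 0.10
top (-0.08, -0.013, 0.05) (-0.045, -0.013, 0.05) 25 res px -0.07
top (0.075, 0.042, 0.175) (0.2, 0.042, 0.175) 25 res px -0.1
[... 621 characters left out ...]

scene (-0.07, -0.02, 0.04) (-0.07, 0.02, 0.04) 25 res px 0.12
scene (0.07, -0.02, 0.03) (0.07, 0.02, 0.03) 23 res px 1.94
POSE [ 0.4751 -0.3926 -0.2383]
top (-0.065, -0.025, 0.046) (0.065, -0.025, 0.046) 25 res px 0.39
top (-0.065, 0.025, 0.036) (0.065, 0.025, 0.036) 25 res px 0.10
top (0.07, -0.02, 0.046) (0.07, 0.02, 0.046) 25 res px -0.03
top (-0.07, -0.02, 0.046) (-0.07, 0.02, 0.046) 25 res px 0.07
scene (-0.065, -0.025, 0.036) (0.065, -0.025, 0.036) 25 res px -0.50
scene (-0.065, 0.025, 0.046) (0.065, 0.025, 0.046) 25 res px -0.03
scene (-0.07, -0.02, 0.046) (-0.07, 0.02, 0.046) 25 res px -1.18
scene (0.07, -0.02, 0.036) (0.07, 0.02, 0.036) 25 res px 0.58
POSE [ 0.4756 -0.3916 -0.2392]
```

View pics/ov.png

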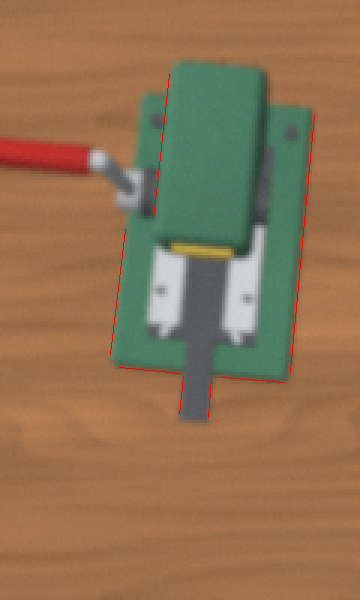

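The overlay matches: the red model lines lie on the foot edges (left about x=115, right about x=300) and on the tongue (180–210, 420). The blank is at (0.475, −0.392) with yaw −0.239. I'm moving over it now.

Call:
carry_out --steps '[[[-0.195,-0.773,0],0,1],[[-0.195,-0.773,0],0,1],[[-0.195,-0.773,0],0,1],[[-0.195,-0.773,0],0,1],[[-0.195,-0.773,0],0,1]]'

```text
time: 2.6
ee_pos: [0.4511, 0.0176, 0.405]
eef_rot: [0.488, 3.103, 0.001]
force: [1.4, 0.0, 0.2]
opening: 0.999
gripper_force: 0.0
```

Call:
carry_out --steps '[[[-0.195,-0.773,0],0,1],[[-0.195,-0.773,0],0,1],[[-0.195,-0.773,0],0,1],[[-0.195,-0.773,0],0,1],[[-0.195,-0.773,0],0,1]]'

```text
time: 3.1
ee_pos: [0.4382, -0.1813, 0.4051]
eef_rot: [0.487, 3.102, 0.0]
force: [0.2, -0.3, -0.4]
opening: 0.998
gripper_force: 0.0
```

Call:
carry_out --steps '[[[-0.195,-0.773,0],0,1],[[-0.195,-0.773,0],0,1],[[-0.195,-0.773,0],0,1],[[-0.195,-0.773,0],0,1],[[-0.195,-0.773,0],-0.72,1]]'

```text
time: 3.6
ee_pos: [0.4255, -0.38, 0.4048]
eef_rot: [0.373, 3.119, 0.0]
force: [0.4, -0.7, -0.1]
opening: 1.0
gripper_force: 0.0
```

```bash
cat >> h.py <<'E'
def go(target,yaw=None):
    """tool-axis shift in rows (x50mm) to bring TCP to target; yaw = wanted world angle of tool x"""
    s,R=st();d=R.T@(np.array(target)-np.array(s['ee_pos']))
    print('shift/50mm',d/.05)
    if yaw is not None:
        a=np.arctan2(R[1,0],R[0,0]);e=(yaw-a+np.pi)%(2*np.pi)-np.pi;print('turn/0.1',-e/.1)
E
python3 -c "
from h import *
import numpy as np
go([.4267,-.3802,.194],np.pi-.239)"
```

```text
t 3.6 pos [ 0.4255 -0.38    0.4048] F [ 0.4333 -0.6589 -0.1076] op 1.0000124837955073 gf 0.0 q [ 0.2177  0.3596  0.5704  1.8322 -0.2261  1.0141  2.2122]
[[-0.9718  0.2357  0.0004]
 [ 0.2357  0.9718 -0.    ]
 [-0.0004  0.0001 -1.    ]]
shift/50mm [-0.0224  0.0023  4.2161]
turn/0.1 0.010558945605461112
```

Call:
carry_out --steps '[[[-0.02,0,0.6],0,1],[[0,0,0.6],0,1],[[0,0,0.6],0,1],[[0,0,0.6],0,1],[[0,0,0.5],0,1]]'

```text
time: 4.1
ee_pos: [0.4265, -0.3786, 0.2581]
eef_rot: [-0.375, -3.118, -0.001]
force: [-0.1, -0.7, -0.8]
opening: 0.999
gripper_force: 0.0
```

Call:
carry_out --steps '[[[0,0,0.5],0,1],[[0,0,0.4],0,1],[[0,0,0.3],0,1],[[0,0,0.12],0,1],[[0,0,0],0,1]]'

```text
time: 4.6
ee_pos: [0.4265, -0.3788, 0.1932]
eef_rot: [-0.376, -3.118, -0.001]
force: [-0.9, 0.9, -0.1]
opening: 0.997
gripper_force: 0.0
```

Call:
carry_out --steps '[[[0,0,0],0,0.7],[[0,0,0],0,0.6],[[0,0,0],0,0],[[0,0,0],0,0],[[0,0,0],0,0]]' --newtons 40

```text
time: 5.1
ee_pos: [0.4269, -0.3792, 0.195]
eef_rot: [0.376, 3.117, -0.001]
force: [-0.9, 1.5, 5.9]
opening: 0.573
gripper_force: 41.2
```

Call:
carry_out --steps '[[[0,0,0],0,0],[[0,0,0],0,0],[[0,0,0],0,0],[[0,0,0],0,0],[[0,0,0],0,0]]'

```text
time: 5.6
ee_pos: [0.4269, -0.3792, 0.195]
eef_rot: [0.376, 3.117, -0.001]
force: [-1.0, 0.5, 5.8]
opening: 0.575
gripper_force: 41.2
```

```bash
python3 -c "
from h import *
st();print(r.pinch_z)
im=vision.camera('scene');cv2.imwrite('pics/g.png',cv2.resize(im[180:330,100:340,::-1],None,fx=3,fy=3))"
```

```text
t 5.6 pos [ 0.4269 -0.3792  0.195 ] F [-0.9665  0.4584  5.7925] op 0.5754105669952546 gf 41.240272521972656 q [ 0.3493  0.6615  0.4143  1.943  -0.4381  0.6237  2.377 ]
[[-0.9714  0.2376  0.0018]
 [ 0.2376  0.9714 -0.0008]
 [-0.0019 -0.0004 -1.    ]]
0.1547
```

View pics/g.png

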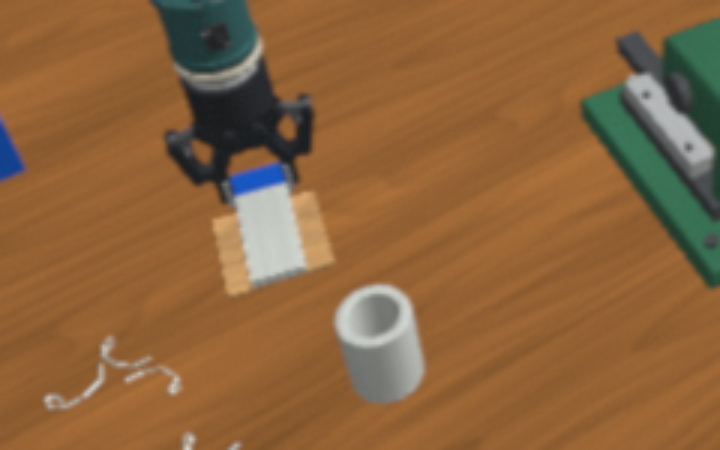

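The gripper holds the blank at its blue end (258,180), squarely. Lifting it, turning to the press yaw and carrying it across.

Call:
carry_out --steps '[[[0,0,-0.2],0,0],[[0,0,-0.4],0,0],[[0,0,-0.5],0,0],[[0,0,-0.4],-0.6,0],[[0,0,-0.1],-0.59,0]]'

```text
time: 6.15
ee_pos: [0.427, -0.3793, 0.2766]
eef_rot: [0.186, 3.133, -0.004]
force: [0.2, -0.4, -1.1]
opening: 0.575
gripper_force: 41.8
```

Call:
carry_out --steps '[[[0.05,0.4,0],0,0],[[0.115,0.83,0],0,0],[[0.115,0.83,0],0,0],[[0.115,0.83,0],0,0],[[0.115,0.83,0],0,0]]'

```text
time: 6.65
ee_pos: [0.4232, -0.1895, 0.2742]
eef_rot: [0.19, 3.135, 0.0]
force: [1.0, 0.1, -2.0]
opening: 0.575
gripper_force: 41.9
```

Call:
carry_out --steps '[[[0.115,0.83,0],0,0],[[0.115,0.83,0],0,0],[[0.115,0.83,0],0,0],[[0.115,0.83,0],0,0],[[0.115,0.83,0],0,0]]'

```text
time: 7.15
ee_pos: [0.4197, 0.0199, 0.2743]
eef_rot: [0.19, 3.135, 0.001]
force: [0.4, 1.2, -1.4]
opening: 0.57
gripper_force: 41.9
```

Call:
carry_out --steps '[[[0.06,0.4,0],0,0],[[0,0,0],0,0],[[0,0,0],0,0],[[0,0,0],0,0],[[0,0,0],0,0]]'

```text
time: 7.65
ee_pos: [0.4196, 0.0373, 0.2738]
eef_rot: [0.194, 3.135, -0.0]
force: [-0.9, -0.8, -2.1]
opening: 0.579
gripper_force: 41.9
```

```bash
python3 - <<'E'
from fit import *
go([.4196,.0402,.235],np.pi-.121)
for c in('scene','top'):
    im=vision.camera(c);cv2.imwrite(f'pics/h_{c}.png',im[:,:,::-1])
a=cv2.imread('pics/h_scene.png')[130:290,230:430];b=cv2.imread('pics/h_top.png')[150:310,220:420]
cv2.imwrite('pics/h.png',np.hstack([cv2.resize(x,(400,320),interpolation=3) for x in(a,b)]))
E
```

```text
t 7.65 pos [0.4196 0.0373 0.2738] F [-0.8686 -0.7991 -2.0923] op 0.5787755016360895 gf 41.93914532661438 q [-0.5394  0.3097  0.4274  2.2656 -0.2238  0.6042  1.5025]
[[-0.9924  0.123   0.0002]
 [ 0.123   0.9924 -0.0002]
 [-0.0002 -0.0002 -1.    ]]
shift/50mm [0.0076 0.0568 0.7767]
turn/0.1 -0.023285397508838734
```

View pics/h.png

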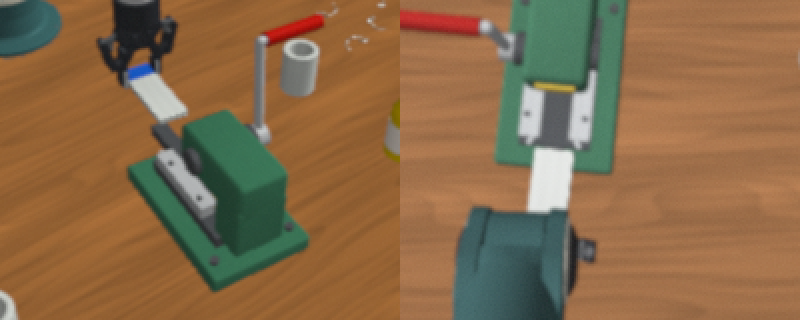

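Both crops show the blank aligned ahead of the press: its front is at about (550,150) in the top half, just before the mouth. I'll lower it close to the tongue and compare again.

Call:
carry_out --steps '[[[0.01,0.057,0.4],-0.02,0],[[0,0,0.4],0,0],[[0,0,0.25],0,0],[[0,0,0],0,0],[[0,0,0],0,0]]'

```text
time: 8.25
ee_pos: [0.4196, 0.0409, 0.2213]
eef_rot: [-0.188, -3.136, 0.001]
force: [-0.3, -0.4, -0.9]
opening: 0.572
gripper_force: 42.0
```

```bash
python3 - <<'E'
from fit import *
s,R=st()
for c in('scene','top'):
    cv2.imwrite(f'pics/i_{c}.png',vision.camera(c)[:,:,::-1])
im={c:cv2.imread(f'pics/i_{c}.png') for c in('top','scene')}
x,y=s['ee_pos'][:2];yw=np.arctan2(-R[1,0],-R[0,0]);u=np.array([np.cos(yw),np.sin(yw)])
p0=[x+.05*u[0],y+.05*u[1],yw];print('pred',p0)
for b in(.055,.061):
    E=[('top',(.02,-.025,b+.01),(.066,-.025,b+.01)),('top',(.02,.025,b+.01),(.066,.025,b+.01)),('top',(.07,-.022,b+.01),(.07,.022,b+.01))]
    print('b',b);fit(im,E,p0)
    E2=[('scene',(-.02,-.025,b),(.066,-.025,b)),('scene',(-.03,.025,b+.01),(.066,.025,b+.01)),('scene',(.07,-.022,b),(.07,.022,b))]
    fit(im,E2,p0)
    fit(im,E+E2,p0)
t='top'
# press refit, slot interior & rails free: tongue/slot dark edges seen
P=[(t,(-.03,.085,.03),(.09,.085,.03)),(t,(-.03,-.085,.03),(.22,-.085,.03)),(t,(.075,.042,.175),(.2,.042,.175)),(t,(-.04,-.08,0),(-.04,-.04,0)),(t,(-.04,.04,0),(-.04,.08,0))]
fit(im,P,[.5587,.0227,-.12])
cv2.imwrite('pics/i.png',np.hstack([cv2.resize(im['scene'][180:240,270:345],(400,320),interpolation=3),cv2.resize(im['top'][180:240,260:335],(400,320),interpolation=3)]))
E
```

```text
t 8.25 pos [0.4196 0.0409 0.2213] F [-0.3422 -0.3653 -0.9146] op 0.5716933717110169 gf 41.990182399749756 q [-0.4813  0.4257  0.3568  2.2835 -0.3186  0.4774  1.5818]
[[-0.9928  0.1197 -0.0003]
 [ 0.1197  0.9928 -0.0003]
 [ 0.0002 -0.0003 -1.    ]]
pred [np.float64(0.4692356682494806), np.float64(0.0349262897210187), np.float64(-0.11998994642020158)]
b 0.055
top (0.02, -0.025, 0.065) (0.066, -0.025, 0.065) 25 res px -0.26
top (0.02, 0.025, 0.065) (0.066, 0.025, 0.065) 25 res px 0.25
top (0.07, -0.022, 0.065) (0.07, 0.022, 0.065) 25 res px -0.00
POSE [ 0.4705  0.0336 -0.1284]
scene (-0.02, -0.025, 0.055) (0.066, -0.025, 0.055) 25 res px 0.34
scene (-0.03, 0.025, 0.065) (0.066, 0.025, 0.065) 20 res px -0.55
scene (0.07, -0.022, 0.055) (0.07, 0.022, 0.055) 18 res px -0.00
POSE [ 0.4632  0.0376 -0.1057]
top (0.02, -0.025, 0.065) (0.066, -0.025, 0.065) 25 res px -0.43
top (0.02, 0.025, 0.065) (0.066, 0.025, 0.065) 25 res px 0.07
top (0.07, -0.022, 0.065) (0.07, 0.022, 0.065) 25 res px -0.27
scene (-0.02, -0.025, 0.055) (0.066, -0.025, 0.055) 24 res px 1.03
scene (-0.03, 0.025, 0.065) (0.06
[... 628 characters left out ...]
0.071) 25 res px -0.22
top (0.02, 0.025, 0.071) (0.066, 0.025, 0.071) 25 res px 0.15
top (0.07, -0.022, 0.071) (0.07, 0.022, 0.071) 25 res px -0.13
scene (-0.02, -0.025, 0.061) (0.066, -0.025, 0.061) 25 res px 0.63
scene (-0.03, 0.025, 0.071) (0.066, 0.025, 0.071) 20 res px -0.58
scene (0.07, -0.022, 0.061) (0.07, 0.022, 0.061) 19 res px 0.35
POSE [ 0.4694  0.0331 -0.1212]
top (-0.03, 0.085, 0.03) (0.09, 0.085, 0.03) 25 res px -0.26
top (-0.03, -0.085, 0.03) (0.22, -0.085, 0.03) 25 res px 0.41
top (0.075, 0.042, 0.175) (0.2, 0.042, 0.175) 25 res px -0.09
top (-0.04, -0.08, 0) (-0.04, -0.04, 0) 25 res px 0.07
top (-0.04, 0.04, 0) (-0.04, 0.08, 0) 25 res px -0.07
POSE [ 0.5588  0.0228 -0.1223]
```

View pics/i.png

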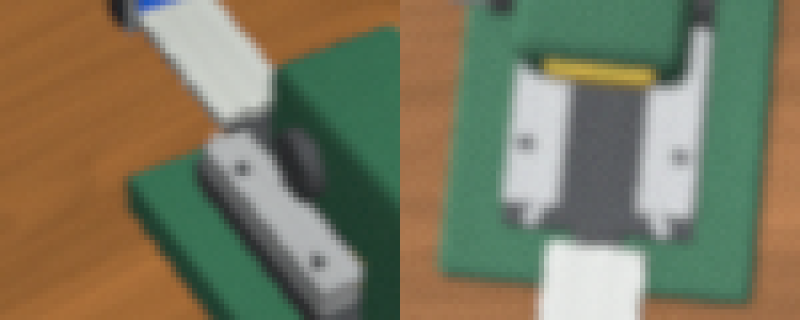

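The left crop shows the blank tip just before the rails at (245,120). The right one shows its front edge at (540–645, 240), facing the slot. I'll measure the lateral offset between the slot's lips and the blank in the same camera.

```bash
python3 - <<'E'
from fit import *
p=[.5588,.0228,-.1215]
def edges(img,x0,x1,z,lo=-.05,hi=.05,k=6,p=p):
    ys=np.arange(lo,hi,.00025);acc=0
    for x in np.linspace(x0,x1,25):
        q=proj('top',T(p,np.c_[np.full_like(ys,x),ys,np.full_like(ys,z)])).astype(np.float32)
        acc=acc+cv2.remap(img.astype(np.float32),q[None,:,0],q[None,:,1],cv2.INTER_CUBIC)[0]
    acc=cv2.GaussianBlur(acc/25,(1,9),0)
    g=np.gradient(acc.mean(1));i=[j for j in range(8,len(g)-8) if abs(g[j])==abs(g[j-8:j+9]).max() and abs(g[j])>.4]
    return [(round(ys[j]*1000,2),round(g[j],2)) for j in i]
a=cv2.imread('pics/top0.png');b=cv2.imread('pics/i_top.png')
for x0,x1 in((.002,.01),(.012,.025),(.025,.045)): print('rails top',x0,edges(a,x0,x1,.0695))
print('tongue',edges(a,-.08,-.045,.05)); print('tongue2',edges(a,-.035,-.01,.05))
print('foot z.03',edges(a,-.03,.05,.03,-.1,.1))
for z in(.065,.071): print('plate',z,edges(b,-.08,-.05,z),edges(b,-.05,-.028,z))
E
```

```text
rails top 0.002 [(np.float64(-47.0), np.float32(3.82)), (np.float64(-19.25), np.float32(-4.1)), (np.float64(19.25), np.float32(3.99)), (np.float64(21.5), np.float32(4.02))]
rails top 0.012 [(np.float64(-18.25), np.float32(-4.2)), (np.float64(20.25), np.float32(4.42))]
rails top 0.025 [(np.float64(-41.75), np.float32(-0.74)), (np.float64(-36.0), np.float32(1.0)), (np.float64(-19.0), np.float32(-4.36)), (np.float64(19.75), np.float32(4.16)), (np.float64(35.5), np.float32(-1.26)), (np.float64(43.25), np.float32(0.72))]
tongue [(np.float64(-13.75), np.float32(-0.92)), (np.float64(12.5), np.float32(0.92))]
tongue2 [(np.float64(-16.25), np.float32(-0.43))]
foot z.03 [(np.float64(-84.75), np.float32(-1.45)), (np.float64(-78.25), np.float32(0.81)), (np.float64(-48.0), np.float32(2.09)), (np.float64(-35.5), np.float32(0.69)), (np.float64(-27.5), np.float32(-0.44)), (np.float64(-17.0), np.float32(-2.42)), (np.float64(23.5), np.float32(2.36)), (np.float64(40.75), np.float32(-0.84)), (np.float64(54.75), np.float32(-2.05)), (np.float64(81.5), np.float32(0.52))]
plate 0.065 [(np.float64(-25.25), np.float32(4.54)), (np.float64(25.25), np.float32(-4.29))] [(np.float64(-26.75), np.float32(4.99)), (np.float64(25.25), np.float32(-5.15))]
plate 0.071 [(np.float64(-26.0), np.float32(4.55)), (np.float64(24.75), np.float32(-4.31))] [(np.float64(-26.75), np.float32(5.07)), (np.float64(24.5), np.float32(-5.19))]
```

Call:
carry_out --steps '[[[0,0.02,0.05],0,0],[[0,0,0.03],0,0],[[0,0,0.02],0,0],[[0,0,0],0,0],[[0,0,0],0,0]]'

```text
time: 8.85
ee_pos: [0.4196, 0.0424, 0.2162]
eef_rot: [0.187, 3.136, 0.0]
force: [-0.3, -0.1, -1.9]
opening: 0.573
gripper_force: 42.0
```

Call:
carry_out --steps '[[[0,0,0.02],0,0],[[0,0,0.02],0,0],[[0,0,0.02],0,0],[[0,0,0],0,0],[[0,0,0],0,0]]'

```text
time: 9.35
ee_pos: [0.4196, 0.0423, 0.2134]
eef_rot: [0.187, 3.136, 0.0]
force: [-2.5, -0.5, 5.7]
opening: 0.575
gripper_force: 42.7
```

Contact with the tongue felt at TCP z ≈ 0.2145. I'll lift 1.2 mm and advance.

Call:
carry_out --steps '[[[0,0,-0.025],0,0],[[-0.1,0,0],0,0],[[-0.1,0,0],0,0],[[-0.1,0,0],0,0],[[-0.06,0,0],0,0]]'

```text
time: 9.85
ee_pos: [0.438, 0.0403, 0.2144]
eef_rot: [-0.187, -3.136, -0.0]
force: [-4.4, 0.3, 2.9]
opening: 0.573
gripper_force: 42.4
```

Call:
carry_out --steps '[[[-0.06,0,0],0,0],[[-0.06,0,0],0,0],[[-0.06,0,0],0,0],[[0,0,0],0,0],[[0,0,0],0,0]]'

```text
time: 10.35
ee_pos: [0.4466, 0.0392, 0.2145]
eef_rot: [0.187, 3.135, 0.0]
force: [-1.3, -0.1, 4.0]
opening: 0.571
gripper_force: 42.6
```

Call:
carry_out --steps '[[[-0.08,0,0],0,0],[[-0.08,0,0],0,0],[[-0.08,0,0],0,0],[[-0.08,0,0],0,0],[[0,0,0],0,0]]'

```text
time: 10.85
ee_pos: [0.4617, 0.0374, 0.2147]
eef_rot: [-0.186, -3.133, -0.001]
force: [-6.3, 0.5, 12.5]
opening: 0.573
gripper_force: 43.4
```

Call:
carry_out --steps '[[[0,0,-0.02],0,0],[[0,0,0],0,0],[[-0.06,0,0],0,0],[[-0.06,0,0],0,0],[[0,0,0],0,0]]'

```text
time: 11.35
ee_pos: [0.4689, 0.0365, 0.2154]
eef_rot: [0.187, 3.135, -0.0]
force: [-0.8, 0.2, -1.7]
opening: 0.574
gripper_force: 42.0
```

Call:
carry_out --steps '[[[-0.08,0,0],0,0],[[-0.1,0,0],0,0],[[-0.1,0,0],0,0],[[-0.1,0,0],0,0],[[-0.04,0,0],0,0]]'

```text
time: 11.85
ee_pos: [0.4898, 0.034, 0.2155]
eef_rot: [0.187, 3.135, -0.0]
force: [0.0, -0.6, -1.4]
opening: 0.57
gripper_force: 42.0
```

```bash
python3 -c "
from h import *
s,R=st();a=np.arctan2(-R[1,0],-R[0,0]);print('yaw',a,s['wrist_torque'])
p=np.array([.5588,.0238]);u=np.array([np.cos(.1215),-np.sin(.1215)]);d=np.array(s['ee_pos'][:2])-p;print('press x,y',d@u,d@[-u[1],u[0]])"
```

```text
t 11.85 pos [0.4898 0.034  0.2155] F [ 0.0239 -0.6404 -1.359 ] op 0.5704441523014719 gf 41.97605609893799 q [-0.4231  0.5185  0.3481  2.1271 -0.3313  0.5459  1.6199]
[[-0.9929  0.1187  0.0007]
 [ 0.1187  0.9929 -0.0001]
 [-0.0007 -0.     -1.    ]]
yaw -0.11895067567642978 [-0.0605  0.1165 -0.004 ]
press x,y -0.06972875085244866 0.0018098036719498209
```

Call:
carry_out --steps '[[[-0.1,0,0],0,0],[[-0.1,0,0],0,0],[[-0.1,0,0],0,0],[[-0.1,0,0],0,0],[[0,0,0],0,0]]'

```text
time: 12.35
ee_pos: [0.5097, 0.0317, 0.2155]
eef_rot: [0.187, 3.135, -0.0]
force: [-0.1, -0.4, -1.5]
opening: 0.576
gripper_force: 42.0
```

Call:
carry_out --steps '[[[-0.1,0,0],0,0],[[-0.1,0,0],0,0],[[-0.1,0,0],0,0],[[-0.06,0,0],0,0],[[0,0,0],0,0]]'

```text
time: 12.85
ee_pos: [0.5273, 0.0295, 0.2155]
eef_rot: [0.187, 3.135, -0.0]
force: [0.1, -1.2, -1.9]
opening: 0.575
gripper_force: 42.0
```

Call:
carry_out --steps '[[[0,0,0.016],0,0],[[0,0,0],0,0],[[0,0,0],0,0.8],[[0,0,0],0,0.8],[[0,0,0],0,0.8]]'

```text
time: 13.35
ee_pos: [0.5268, 0.0297, 0.2146]
eef_rot: [0.186, 3.136, 0.0]
force: [-0.2, -0.1, -0.1]
opening: 0.803
gripper_force: 0.0
```

Call:
carry_out --steps '[[[0,0,0],0,0.8],[[0.15,0,0],0,0.8],[[0.3,0,0],0,0.8],[[0.3,0,0],0,0.8],[[0.35,0,0],0,0.8]]'

```text
time: 13.85
ee_pos: [0.4713, 0.0362, 0.2146]
eef_rot: [0.187, 3.136, -0.0]
force: [-0.2, -0.4, -0.7]
opening: 0.799
gripper_force: 0.0
```

Call:
carry_out --steps '[[[0,0,-0.24],0,0.8],[[0,0,0],0,0],[[0,0,0],0,0],[[0,0,0],0,0],[[0,0,0],0,0]]'

```text
time: 14.35
ee_pos: [0.4726, 0.0361, 0.2266]
eef_rot: [0.187, 3.136, -0.0]
force: [0.4, -0.1, 0.2]
opening: 0.118
gripper_force: 0.0
```

```bash
python3 -c "
from h import *
s,R=st()
p=np.array([.5588,.0238]);u=np.array([np.cos(.1215),-np.sin(.1215)]);d=np.array(s['ee_pos'][:2])-p;print('press x,y',d@u,d@[-u[1],u[0]])
im=vision.camera('scene');cv2.imwrite('pics/k.png',cv2.resize(im[130:250,240:400,::-1],None,fx=5,fy=5,interpolation=3))"
```

```text
t 14.35 pos [0.4726 0.0361 0.2266] F [ 0.3804 -0.0877  0.2207] op 0.11840047808090791 gf 0.0 q [-0.4476  0.477   0.3623  2.1641 -0.3165  0.5495  1.6014]
[[-0.9929  0.1187  0.0003]
 [ 0.1187  0.9929 -0.0002]
 [-0.0003 -0.0001 -1.    ]]
press x,y -0.08707494625926203 0.0017381451225169948
```

View pics/k.png

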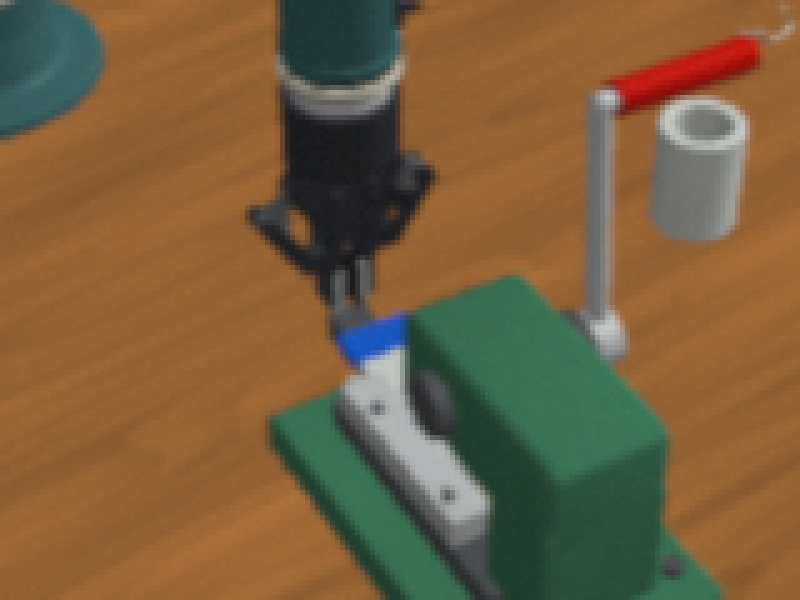

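The blank sits in the slot with its blue end out at (375,335). The fingers are closing right behind it at (350,310). Next: advance to contact.

Call:
carry_out --steps '[[[-0.1,0,0],0,0],[[-0.1,0,0],0,0],[[-0.1,0,0],0,0],[[-0.08,0,0],0,0],[[-0.06,0,0],0,0]]'

```text
time: 14.9
ee_pos: [0.4945, 0.0334, 0.2266]
eef_rot: [0.187, 3.136, -0.0]
force: [-0.7, 0.7, 0.5]
opening: -0.004
gripper_force: 0.0
```

Call:
carry_out --steps '[[[-0.06,0,0],0,0],[[-0.06,0,0],0,0],[[-0.06,0,0],0,0],[[-0.06,0,0],0,0],[[-0.04,0,0],0,0]]'

```text
time: 15.4
ee_pos: [0.5082, 0.0318, 0.2266]
eef_rot: [0.187, 3.136, -0.0]
force: [-0.9, 0.3, -0.7]
opening: 0.001
gripper_force: 0.4
```

Call:
carry_out --steps '[[[-0.04,0,0],0,0],[[-0.04,0,0],0,0],[[-0.04,0,0],0,0],[[-0.04,0,0],0,0],[[-0.04,0,0],0,0]]'

```text
time: 15.9
ee_pos: [0.518, 0.0307, 0.2266]
eef_rot: [0.187, 3.136, -0.0]
force: [-0.5, 0.1, -0.4]
opening: 0.003
gripper_force: 0.4
```

Call:
carry_out --steps '[[[-0.025,0,0],0,0],[[-0.025,0,0],0,0],[[-0.025,0,0],0,0],[[0,0,0],0,0],[[0,0,0],0,0]]'

```text
time: 16.4
ee_pos: [0.5218, 0.0302, 0.2267]
eef_rot: [0.187, 3.135, 0.0]
force: [0.8, 0.3, 0.2]
opening: 0.0
gripper_force: 0.1
```

Call:
carry_out --steps '[[[-0.025,0,0],0,0],[[-0.025,0,0],0,0],[[-0.025,0,0],0,0],[[0,0,0],0,0],[[0,0,0],0,0]]'

```text
time: 16.9
ee_pos: [0.5233, 0.03, 0.2261]
eef_rot: [-0.186, -3.129, -0.001]
force: [-8.2, 1.9, 5.6]
opening: 0.0
gripper_force: 4.3
```

Call:
carry_out --steps '[[[-0.025,0,0],0,0],[[-0.025,0,0],0,0],[[0,0,0],0,0],[[0,0,0],0,0],[[0,0,0],0,0]]'

```text
time: 17.4
ee_pos: [0.5242, 0.03, 0.2257]
eef_rot: [-0.185, -3.124, -0.001]
force: [-13.4, 1.3, 9.3]
opening: -0.002
gripper_force: 7.0
```

```bash
python3 -c "
from h import *
s,R=st()
p=np.array([.5588,.0238]);u=np.array([np.cos(.1215),-np.sin(.1215)]);d=np.array(s['ee_pos'][:2])-p;print('press x,y',d@u,d@[-u[1],u[0]])
im=vision.camera('scene');cv2.imwrite('pics/l.png',cv2.resize(im[150:230,270:370,::-1],None,fx=6,fy=6,interpolation=3))"
```

```text
t 17.4 pos [0.5242 0.03   0.2257] F [-13.375    1.3331   9.3275] op -0.002146904524357578 gf 6.968467498663813 q [-0.4085  0.5431  0.3602  2.041  -0.3222  0.6231  1.623 ]
[[-0.993   0.1179 -0.012 ]
 [ 0.1179  0.993   0.0016]
 [ 0.0121  0.0001 -0.9999]]
press x,y -0.035113317357540516 0.00191115212395757
```

View pics/l.png

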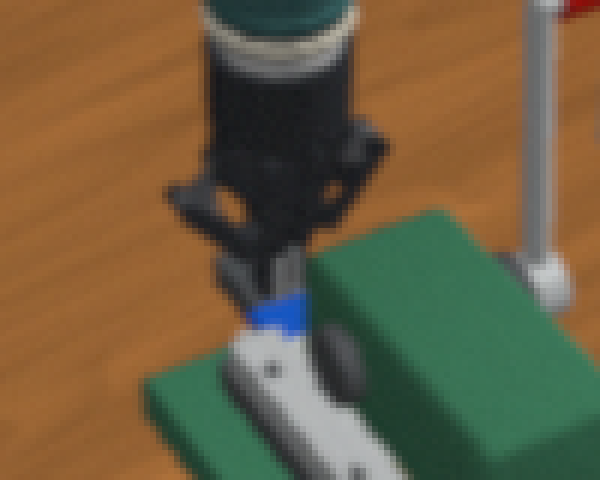

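The blue end stands ~25 mm out of the mouth at (280,315), with the fingers behind it. The force is rising to 13 N, which fits the stop at about 115 mm. One more gentle push to check nothing slips further.

Call:
carry_out --steps '[[[-0.025,0,0],0,0],[[-0.025,0,0],0,0],[[-0.025,0,0],0,0],[[0,0,0],0,0],[[0,0,0],0,0]]'

```text
time: 17.95
ee_pos: [0.5256, 0.0298, 0.2251]
eef_rot: [-0.184, -3.116, -0.002]
force: [-20.8, 1.7, 14.8]
opening: 0.001
gripper_force: 11.0
```

The force rises linearly with the tip stationary, so the blank is on the stop. Backing off and rising, with a quarter turn for the lever grip.

Call:
carry_out --steps '[[[0.06,0,0],0,0],[[0.1,0,0],0,0],[[0.2,0,0],0,0],[[0.4,0,0],0,0],[[0.4,0,0],0,0]]'

```text
time: 18.45
ee_pos: [0.4738, 0.0359, 0.2269]
eef_rot: [0.187, 3.134, 0.0]
force: [0.3, 0.5, 0.7]
opening: -0.001
gripper_force: 0.0
```

Call:
carry_out --steps '[[[0,0,-0.3],0,0],[[0,0,-0.5],-0.5,1],[[0,0,-0.5],-1,1],[[0,0,-0.5],-1,1],[[0,0,-0.5],-1,1]]'

```text
time: 18.95
ee_pos: [0.474, 0.0359, 0.3431]
eef_rot: [-0.368, 3.118, -0.0]
force: [-0.2, -0.2, 0.8]
opening: 0.678
gripper_force: 0.0
```

```bash
python3 - <<'E'
from fit import *
go([.6645,.1423,.50],np.pi-.1215+np.pi/2)
for c in('scene','top'): cv2.imwrite(f'pics/m_{c}.png',vision.camera(c)[:,:,::-1])
im=cv2.imread('pics/m_scene.png')
p=[.5588,.0243,-.1215]
for c in('scene','top'):print(c,[(np.round(x['position'],1),round(x['confidence'],2)) for x in vision.tip_of(c,'lever_grip')[:2]],proj(c,T(p,[[.0906,.1225,.2993]])))
q=proj('scene',T(p,[[-.025,-.025,.06],[-.025,.025,.06],[0,0,.05]]));print(q)
cv2.imwrite('pics/m.png',cv2.resize(im[130:240,270:430],None,fx=5,fy=5,interpolation=3))
E
```

```text
t 18.95 pos [0.474  0.0359 0.3431] F [-0.1545 -0.2276  0.7537] op 0.6781808167845049 gf 0.0 q [-0.4713  0.2593  0.376   2.0968 -0.1309  0.8049  1.7899]
[[-0.9725 -0.2329  0.0023]
 [-0.2329  0.9725  0.0002]
 [-0.0022 -0.0004 -1.    ]]
shift/50mm [-4.2073  1.1814 -3.1292]
turn/0.1 -12.142184600163723
scene [(array([377. , 145.9]), 0.74)] [[376.3725 144.6931]]
top [(array([237.1, 161.9]), 0.81)] [[237.8961 160.8565]]
[[310.8526 202.0287]
 [324.3285 196.8202]
 [321.5257 206.2683]]
```

View pics/m.png

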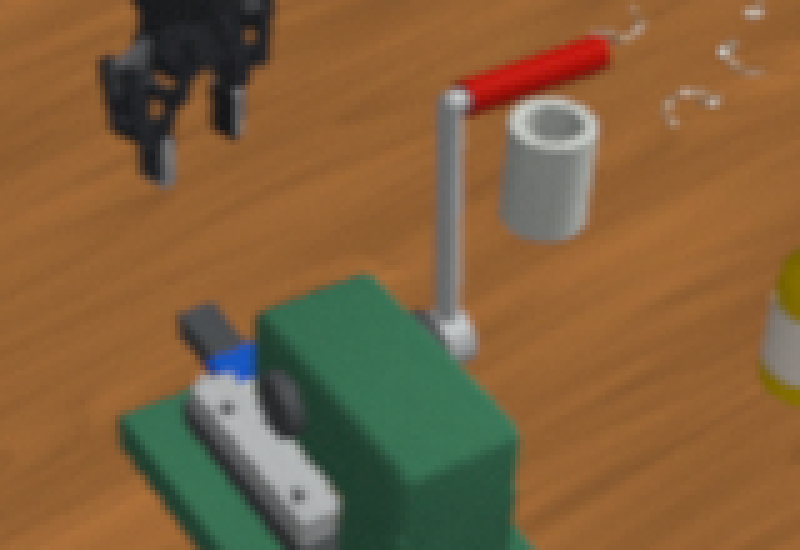

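The blue end shows at (235,360), exactly where 25 mm out of the mouth projects, and the lever is at rest (530,75). Joint 7 would come close to its limit turning this way, so I'll turn the other way while rising.

Call:
carry_out --steps '[[[0,0,-0.16],0.965,1],[[0,0,-0.16],0.965,1],[[0,0,-0.16],0.965,1],[[0,0,-0.16],0.965,1],[[0,0,-0.16],0.965,1]]'

```text
time: 19.65
ee_pos: [0.4736, 0.036, 0.3807]
eef_rot: [-0.402, -3.114, 0.001]
force: [-0.4, -0.2, 0.0]
opening: 1.0
gripper_force: 0.0
```

Call:
carry_out --steps '[[[0,0,-0.16],0.965,1],[[0,0,-0.16],0.965,1],[[0,0,-0.16],0.965,1],[[0,0,-0.16],0.965,1],[[0,0,-0.16],0.965,1]]'

```text
time: 20.15
ee_pos: [0.4737, 0.036, 0.4207]
eef_rot: [-1.134, -2.928, 0.002]
force: [-0.4, 0.1, -0.1]
opening: 1.003
gripper_force: 0.0
```

Call:
carry_out --steps '[[[0,0,-0.16],0.965,1],[[0,0,-0.16],0.965,1],[[0,0,-0.16],0.965,1],[[0,0,-0.16],0.965,1],[[0,0,-0.16],0.965,1]]'

```text
time: 20.65
ee_pos: [0.4738, 0.0361, 0.4607]
eef_rot: [-1.801, -2.573, 0.003]
force: [0.4, -0.7, 0.2]
opening: 0.999
gripper_force: 0.0
```

Call:
carry_out --steps '[[[0,0,-0.16],0.965,1],[[0,0,-0.16],0.965,1],[[0,0,-0.16],0.965,1],[[0,0,-0.16],0.965,1],[[0,0,-0.16],0.965,1]]'

```text
time: 21.15
ee_pos: [0.4738, 0.0362, 0.5006]
eef_rot: [-2.364, -2.069, 0.003]
force: [-0.6, 0.1, -0.9]
opening: 0.998
gripper_force: 0.0
```

```bash
python3 -c "
from h import *
go([.6645,.1423,.50],np.pi/2-.1215)"
```

```text
t 21.15 pos [0.4738 0.0362 0.5006] F [-0.6423  0.1091 -0.9261] op 0.9982474247058156 gf 0.0 q [-0.7292  0.0564  0.6173  1.9285 -0.0348  1.169  -0.2319]
[[ 0.1326  0.9912 -0.0017]
 [ 0.9912 -0.1327 -0.0008]
 [-0.001  -0.0015 -1.    ]]
shift/50mm [2.6097 3.4979 0.0046]
turn/0.1 -0.11541918078681768
```

Call:
carry_out --steps '[[[0.26,0.35,0],0.11,1],[[0.26,0.35,0],0,1],[[0.26,0.35,0],0,1],[[0.26,0.35,0],0,1],[[0.26,0.35,0],0,1]]'

```text
time: 21.65
ee_pos: [0.5702, 0.0891, 0.5]
eef_rot: [-2.371, -2.06, 0.003]
force: [-0.1, 0.2, 0.1]
opening: 1.002
gripper_force: 0.0
```

Call:
carry_out --steps '[[[0.26,0.35,0],0,1],[[0.26,0.35,0],0,1],[[0.26,0.35,0],0,1],[[0.26,0.35,0],0,1],[[0.26,0.35,0],0,1]]'

```text
time: 22.15
ee_pos: [0.666, 0.1414, 0.4995]
eef_rot: [-2.371, -2.06, 0.003]
force: [-0.3, -1.1, -0.1]
opening: 1.0
gripper_force: 0.0
```

Call:
carry_out --steps '[[[0,0,0.1],0,1],[[0,0,0.3],0,1],[[0,0,0.3],0,1],[[0,0,0.25],0,1],[[0,0,0],0,1]]'

```text
time: 22.65
ee_pos: [0.6641, 0.1404, 0.4513]
eef_rot: [-2.369, -2.059, 0.006]
force: [-0.1, 0.7, -1.3]
opening: 0.997
gripper_force: 0.0
```

```bash
python3 -c "
from h import *
go([.6645,.1423,.452],np.pi/2-.1215)
im=vision.camera('scene');cv2.imwrite('pics/n.png',cv2.resize(im[60:220,300:460,::-1],None,fx=3.5,fy=3.5,interpolation=3))"
```

```text
t 22.65 pos [0.6641 0.1404 0.4513] F [-0.0818  0.7229 -1.2546] op 0.9968773278019211 gf 0.0 q [-0.646   0.5174  0.5722  1.5037 -0.2899  1.2106 -0.1694]
[[ 0.1393  0.9902 -0.0045]
 [ 0.9903 -0.1393 -0.0009]
 [-0.0016 -0.0043 -1.    ]]
shift/50mm [ 0.0388  0.0016 -0.0144]
turn/0.1 -0.18231562837936366
```

View pics/n.png

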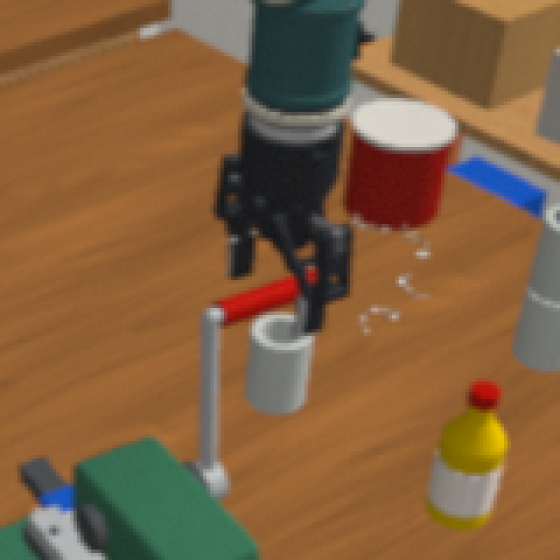

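The fingers straddle the red grip near its outer end (310,280). Shifting 7 mm inwards and closing.

Call:
carry_out --steps '[[[-0.15,0,0],-0.18,1],[[0,0,0],0,0.6],[[0,0,0],0,0.4],[[0,0,0],0,0],[[0,0,0],0,0]]' --newtons 40

```text
time: 23.2
ee_pos: [0.6641, 0.1333, 0.4544]
eef_rot: [2.352, 2.083, 0.001]
force: [0.2, 0.1, 0.1]
opening: 0.331
gripper_force: 0.0
```

Call:
carry_out --steps '[[[0,0,0],0,0],[[0,0,0],0,0],[[0,0,0],0,0],[[0,0,0],0,0],[[0,0,0],0,0]]'

```text
time: 23.7
ee_pos: [0.6635, 0.1335, 0.4545]
eef_rot: [-2.35, -2.082, 0.002]
force: [-4.9, 1.0, 3.9]
opening: 0.243
gripper_force: 39.2
```

```bash
python3 -c "
from h import *
st()
q=np.linspace(0,1.05,16)+.09;x=-.16*np.sin(q);z=.16*np.cos(q)
print(np.c_[np.diff(x),-np.diff(z)]/.05)"
```

```text
t 23.7 pos [0.6635 0.1335 0.4545] F [-4.8629  1.0412  3.8886] op 0.24273840399126487 gf 39.19773459434509 q [-0.6365  0.5099  0.5703  1.5065 -0.2863  1.2114 -0.1429]
[[ 0.1203  0.9927 -0.0024]
 [ 0.9927 -0.1203  0.0006]
 [ 0.0003 -0.0025 -1.    ]]
[[-0.2222  0.0279]
 [-0.2197  0.0434]
 [-0.2161  0.0587]
 [-0.2115  0.0736]
 [-0.2058  0.0882]
 [-0.1992  0.1024]
 [-0.1915  0.1161]
 [-0.1829  0.1292]
 [-0.1734  0.1417]
 [-0.1631  0.1535]
 [-0.152   0.1645]
 [-0.1401  0.1747]
 [-0.1275  0.1841]
 [-0.1143  0.1926]
 [-0.1006  0.2001]]
```

Call:
carry_out --steps '[[[0,-0.222,0.028],0,0],[[0,-0.22,0.043],0,0],[[0,-0.216,0.059],0,0],[[0,-0.212,0.074],0,0],[[0,-0.206,0.088],0,0]]'

```text
time: 24.2
ee_pos: [0.6131, 0.1393, 0.4427]
eef_rot: [2.346, 2.077, 0.017]
force: [10.2, -0.6, -1.2]
opening: 0.242
gripper_force: 40.6
```

Call:
carry_out --steps '[[[0,-0.199,0.102],0,0],[[0,-0.192,0.116],0,0],[[0,-0.183,0.129],0,0],[[0,-0.173,0.142],0,0],[[0,-0.163,0.154],0,0]]'

```text
time: 24.7
ee_pos: [0.5684, 0.1447, 0.4106]
eef_rot: [2.346, 2.077, 0.018]
force: [7.4, -1.1, 9.4]
opening: 0.241
gripper_force: 44.6
```

```bash
python3 -c "
from h import *
s,R=st();print(R.T@np.array(s['force']))"
```

```text
t 24.7 pos [0.5684 0.1447 0.4106] F [ 7.3646 -1.1173  9.4405] op 0.24076897899583807 gf 44.5793491601944 q [-0.7522  0.3791  0.5702  1.7925 -0.2344  1.0236 -0.216 ]
[[ 0.1215  0.9925  0.014 ]
 [ 0.9926 -0.1215  0.0016]
 [ 0.0033  0.0137 -0.9999]]
[-0.1833  7.5742 -9.3384]
```

Call:
carry_out --steps '[[[0,-0.152,0.165],0,0],[[0,-0.14,0.175],0,0],[[0,-0.128,0.184],0,0],[[0,-0.114,0.193],0,0],[[0,-0.1,0.2],0,0]]'

```text
time: 25.2
ee_pos: [0.5362, 0.1487, 0.3644]
eef_rot: [2.349, 2.08, 0.013]
force: [-0.5, -1.8, 14.9]
opening: 0.239
gripper_force: 49.0
```

Call:
carry_out --steps '[[[0,-0.04,0.09],0,0],[[0,0,0],0,0],[[0,0,0],0,0],[[0,0,0],0,0],[[0,0,0],0,0]]'

```text
time: 25.7
ee_pos: [0.5342, 0.149, 0.36]
eef_rot: [2.349, 2.08, 0.011]
force: [1.0, -1.2, 13.1]
opening: 0.243
gripper_force: 49.2
```

```bash
python3 -c "
from h import *
s,R=st();print(R.T@np.array(s['force']))
u=np.array([np.cos(.1215),-np.sin(.1215)])
d=(np.array(s['ee_pos'])-[.6635,.1335,.4545]);dx=-d[:2]@u;dz=-d[2];print(dx,dz)
X=.16*np.sin(.09)+dx;Z=.16*np.cos(.09)-dz;print('q',np.arctan2(X,Z)-.09,'r',np.hypot(X,Z))
im=vision.camera('scene');cv2.imwrite('pics/o.png',cv2.resize(im[60:250,260:460,::-1],None,fx=3,fy=3,interpolation=3))"
```

```text
t 25.7 pos [0.5342 0.149  0.36  ] F [ 0.955  -1.2497 13.0965] op 0.24274216069422164 gf 49.18453574180603 q [-0.7722  0.3856  0.5499  1.9126 -0.2528  0.9032 -0.2202]
[[ 0.1211  0.9926  0.008 ]
 [ 0.9926 -0.1212  0.0019]
 [ 0.0029  0.0077 -1.    ]]
[ -1.087    1.2002 -13.0908]
0.13026612623400768 0.09454244928290256
q 1.0595592361819042 r 0.15850236799536327
```

Call:
carry_out --steps '[[[0,-0.03,0.06],0,0],[[0,-0.03,0.06],0,0],[[0,0,0],0,0],[[0,0,0],0,0],[[0,0,0],0,0]]'

```text
time: 26.25
ee_pos: [0.5315, 0.1493, 0.354]
eef_rot: [2.349, 2.079, 0.012]
force: [2.0, -1.1, 12.2]
opening: 0.246
gripper_force: 49.7
```

Call:
carry_out --steps '[[[0,0,0],0,0],[[0,0,0],0,0],[[0,0,0],0,0],[[0,0,0],0,0],[[0,0,0],0,0]]'

```text
time: 26.75
ee_pos: [0.5315, 0.1494, 0.354]
eef_rot: [2.349, 2.079, 0.012]
force: [1.2, -0.9, 12.6]
opening: 0.243
gripper_force: 49.7
```

```bash
python3 -c "
from h import *
s,R=st();print(R.T@np.array(s['force']))
im=vision.camera('scene');cv2.imwrite('pics/o.png',cv2.resize(im[60:250,260:460,::-1],None,fx=3,fy=3,interpolation=3))"
```

```text
t 26.75 pos [0.5315 0.1494 0.354 ] F [ 1.2477 -0.9311 12.6333] op 0.2434694174819355 gf 49.741836190223694 q [-0.7726  0.3892  0.547   1.9234 -0.2567  0.8884 -0.2189]
[[ 0.1213  0.9926  0.0087]
 [ 0.9926 -0.1213  0.002 ]
 [ 0.003   0.0084 -1.    ]]
[ -0.7349   1.458  -12.6238]
```

View pics/o.png

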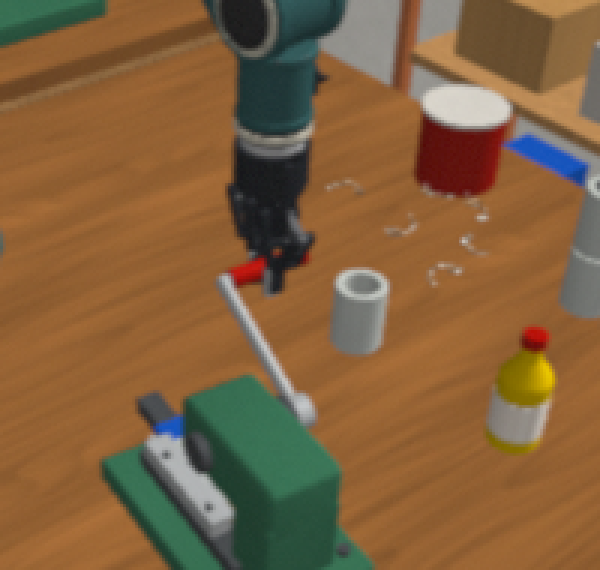

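The picture shows the lever pulled well down, its rod end at crop (226,282) and the grip still in the fingers. I'll compute its angle from that.

```bash
python3 - <<'E'
from fit import *
p=[.5588,.0240,-.1215]
print('obs rod end ~',260+226/3-.5,60+282/3-.5, [np.round(x['position'],1) for x in vision.tip_of('scene','lever_grip')[:1]])
for q in(0,.9,.95,1,1.05,1.1):
    X=[[.105-.16*np.sin(q+.09),y,.14+.16*np.cos(q+.09)] for y in(.067,.1225)];print(q,proj('scene',T(p,X)).round(1).tolist())
a=cv2.imread('pics/scene0.png');print('rest obs end in c0 crop',130+508/2.2,90+132/2.2)
st()
E
```

```text
obs rod end ~ 334.8333333333333 153.5 [array([348.7, 152.4])]
0 [[359.7, 150.5], [376.3, 144.7]]
0.9 [[335.9, 150.1], [351.3, 144.9]]
0.95 [[335.1, 151.3], [350.4, 146.0]]
1 [[334.4, 152.5], [349.7, 147.3]]
1.05 [[333.8, 153.8], [348.9, 148.6]]
1.1 [[333.2, 155.2], [348.3, 150.0]]
rest obs end in c0 crop 360.9090909090909 150.0
t 26.85 pos [0.5315 0.1493 0.354 ] F [ 1.64   -1.0482 12.3079] op 0.24438195618622513 gf 49.74187195301056 q [-0.7726  0.3893  0.547   1.9235 -0.2567  0.8884 -0.2189]
[[ 0.1213  0.9926  0.0087]
 [ 0.9926 -0.1213  0.0019]
 [ 0.003   0.0084 -1.    ]]
```

The angle reads about 1.04–1.06 rad. The extra travel was the bar slipping in the pads. I'll confirm with a firmer grip and a small extra pull, then hold.

Call:
carry_out --steps '[[[0,0,0],0,0],[[0,0,0],0,0],[[0,-0.02,0.04],0,0],[[0,-0.02,0.04],0,0],[[0,0,0],0,0]]' --newtons 100

```text
time: 27.35
ee_pos: [0.5307, 0.1491, 0.3534]
eef_rot: [2.349, 2.078, 0.019]
force: [-3.0, -3.8, 34.4]
opening: 0.232
gripper_force: 99.3
```

Call:
carry_out --steps '[[[0,0,0],0,0],[[0,0,0],0,0],[[0,0,0],0,0],[[0,0,0],0,0],[[0,0,0],0,0]]'

```text
time: 27.85
ee_pos: [0.5307, 0.149, 0.3534]
eef_rot: [2.349, 2.078, 0.019]
force: [-3.6, -4.0, 33.9]
opening: 0.231
gripper_force: 99.3
```

Call:
carry_out --steps '[[[0,0,0],0,0],[[0,0,0],0,0],[[0,0,0],0,0],[[0,0,0],0,0],[[0,0,0],0,0]]'

```text
time: 28.35
ee_pos: [0.5307, 0.1491, 0.3534]
eef_rot: [2.349, 2.078, 0.019]
force: [-3.6, -4.3, 34.6]
opening: 0.229
gripper_force: 99.3
```

```bash
python3 -c "
from h import *
st()"
```

```text
t 28.35 pos [0.5307 0.1491 0.3534] F [-3.6472 -4.2991 34.6025] op 0.22932592948237848 gf 99.28438425064087 q [-0.7727  0.3877  0.5467  1.9272 -0.2585  0.882  -0.2179]
[[ 0.1218  0.9925  0.0124]
 [ 0.9925 -0.1218  0.0042]
 [ 0.0057  0.0118 -0.9999]]
```

At the stop: the force climbed to 34 N, and it has been held over 1 s. Easing back along the arc.

Call:
carry_out --steps '[[[0,0.03,-0.06],0,0],[[0,0.05,-0.1],0,0],[[0,0.1,-0.2],0,0],[[0,0.114,-0.193],0,0],[[0,0.128,-0.184],0,0]]' --newtons 60

```text
time: 28.85
ee_pos: [0.5493, 0.1474, 0.3853]
eef_rot: [2.351, 2.082, 0.005]
force: [8.0, 0.4, -3.0]
opening: 0.233
gripper_force: 90.9
```

Call:
carry_out --steps '[[[0,0.14,-0.175],0,0],[[0,0.152,-0.165],0,0],[[0,0.163,-0.154],0,0],[[0,0.173,-0.142],0,0],[[0,0.183,-0.129],0,0]]'

```text
time: 29.35
ee_pos: [0.5871, 0.1429, 0.4234]
eef_rot: [-2.346, -2.08, 0.008]
force: [-15.3, 0.4, 26.0]
opening: 0.229
gripper_force: 87.0
```

```bash
python3 -c "
from h import *
s,R=st();print(R.T@np.array(s['force']))
go([.6635,.1335,.446])"
```

```text
t 29.35 pos [0.5871 0.1429 0.4234] F [-15.3464   0.3544  25.9944] op 0.22895591188538972 gf 86.98150992393494 q [-0.7276  0.4035  0.5704  1.7288 -0.2451  1.088  -0.1975]
[[ 0.1198  0.9928 -0.0078]
 [ 0.9928 -0.1198  0.0015]
 [ 0.0006 -0.0079 -1.    ]]
[ -1.4725 -15.4841 -25.8732]
t 29.35 pos [0.5871 0.1429 0.4234] F [-15.3464   0.3544  25.9944] op 0.22895591188538972 gf 86.98150992393494 q [-0.7276  0.4035  0.5704  1.7288 -0.2451  1.088  -0.1975]
[[ 0.1198  0.9928 -0.0078]
 [ 0.9928 -0.1198  0.0015]
 [ 0.0006 -0.0079 -1.    ]]
shift/50mm [-0.0029  1.5362 -0.4651]
```

Call:
carry_out --steps '[[[0,-0.03,-0.07],0,0],[[0,0.199,-0.128],0,0],[[0,0.208,-0.113],0,0],[[0,0.216,-0.097],0,0],[[0,0.1,-0.04],0,0]]' --newtons 40

```text
time: 29.85
ee_pos: [0.6232, 0.1383, 0.446]
eef_rot: [-2.351, -2.082, -0.0]
force: [-3.3, 0.7, 8.0]
opening: 0.237
gripper_force: 78.7
```

```bash
python3 -c "
from h import *
s,R=st();print(R.T@np.array(s['force']))
go([.6635,.1335,.4514])"
```

```text
t 29.85 pos [0.6232 0.1383 0.446 ] F [-3.3101  0.6821  7.9663] op 0.23653705308942316 gf 78.69703531265259 q [-0.6884  0.4444  0.5749  1.62   -0.2596  1.1544 -0.173 ]
[[ 0.1206  0.9927 -0.0005]
 [ 0.9927 -0.1206  0.001 ]
 [ 0.0009 -0.0006 -1.    ]]
[ 0.2851 -3.3728 -7.9641]
t 29.85 pos [0.6232 0.1383 0.446 ] F [-3.3101  0.6821  7.9663] op 0.23653705308942316 gf 78.69703531265259 q [-0.6884  0.4444  0.5749  1.62   -0.2596  1.1544 -0.173 ]
[[ 0.1206  0.9927 -0.0005]
 [ 0.9927 -0.1206  0.001 ]
 [ 0.0009 -0.0006 -1.    ]]
shift/50mm [ 0.0016  0.811  -0.1089]
```

Call:
carry_out --steps '[[[0,0.2,-0.065],0,0],[[0,0.2,-0.053],0,0],[[0,0.2,-0.039],0,0],[[0,0.16,-0.02],0,0],[[0,0.05,-0.006],0,0]]'

```text
time: 30.35
ee_pos: [0.6632, 0.1336, 0.4534]
eef_rot: [-2.35, -2.082, 0.003]
force: [-3.4, 2.0, 5.6]
opening: 0.233
gripper_force: 81.4
```

Call:
carry_out --steps '[[[0,0,0],0,0],[[0,0,0],0,0],[[0,0,0],0,0],[[0,0,0],0,0],[[0,0,0],0,0]]'

```text
time: 30.85
ee_pos: [0.6626, 0.1336, 0.4534]
eef_rot: [-2.351, -2.083, 0.001]
force: [-2.6, 1.9, 3.0]
opening: 0.234
gripper_force: 81.3
```

```bash
python3 -c "
from h import *
s,R=st();print(R.T@np.array(s['force']))
go([.6635,.1335,.4545])"
```

```text
t 30.85 pos [0.6626 0.1336 0.4534] F [-2.581   1.8814  2.9622] op 0.23362408522172462 gf 81.29807710647583 q [-0.6385  0.5092  0.5714  1.5105 -0.2863  1.2073 -0.1431]
[[ 0.1205  0.9927 -0.0012]
 [ 0.9927 -0.1205  0.0002]
 [ 0.     -0.0012 -1.    ]]
[ 1.5569 -2.7925 -2.9587]
t 30.85 pos [0.6626 0.1336 0.4534] F [-2.581   1.8814  2.9622] op 0.23362408522172462 gf 81.29807710647583 q [-0.6385  0.5092  0.5714  1.5105 -0.2863  1.2073 -0.1431]
[[ 0.1205  0.9927 -0.0012]
 [ 0.9927 -0.1205  0.0002]
 [ 0.     -0.0012 -1.    ]]
shift/50mm [ 0.0003  0.0176 -0.0224]
```

Call:
carry_out --steps '[[[0,0.03,-0.01],0,0],[[0,0,0],0,0],[[0,0,0],0,0],[[0,0,0],0,0.35],[[0,0,0],0,0.5]]' --newtons 20

```text
time: 31.35
ee_pos: [0.6649, 0.1326, 0.4541]
eef_rot: [2.35, 2.081, 0.002]
force: [-0.1, -0.5, 0.2]
opening: 0.498
gripper_force: 0.0
```

Call:
carry_out --steps '[[[0,0,0],0,1],[[0,0,0],0,1],[[0,0,0],0,1],[[0,0,-0.2],0,1],[[0,0,-0.4],0,1]]'

```text
time: 31.85
ee_pos: [0.6642, 0.1333, 0.4835]
eef_rot: [-2.351, -2.082, 0.004]
force: [0.6, 0.6, 0.1]
opening: 0.999
gripper_force: 0.0
```

Call:
carry_out --steps '[[[0,0,-0.4],0,1],[[0,0,-0.3],0,1],[[0,0,-0.2],0,1],[[0,0,0],0,1],[[0,0,0],0,1]]'

```text
time: 32.35
ee_pos: [0.6643, 0.1332, 0.5287]
eef_rot: [-2.351, -2.083, 0.001]
force: [-0.7, -0.1, -0.4]
opening: 1.004
gripper_force: 0.0
```

```bash
python3 -c "
from h import *
st()
im=vision.camera('scene');cv2.imwrite('pics/p.png',im[:,:,::-1])
b=cv2.imread('pics/m_scene.png');a=im[:,:,::-1]
f=lambda i:cv2.resize(i[130:240,270:400],(390,330),interpolation=3)
cv2.imwrite('pics/pp.png',np.hstack([f(b),f(np.ascontiguousarray(a))]))
for r0,r1,c0,c1,n in((190,215,303,325,'blue end'),(145,200,345,375,'rod')):
    d=np.abs(a[r0:r1,c0:c1].astype(int)-b[r0:r1,c0:c1]).max(2);print(n,d.mean(),np.percentile(d,98))
    g=lambda i:np.float32(cv2.cvtColor(np.ascontiguousarray(i[r0:r1,c0:c1]),cv2.COLOR_BGR2GRAY));print(cv2.phaseCorrelate(g(b),g(a)))
print([np.round(x['position'],1) for x in vision.tip_of('scene','lever_grip')[:1]])"
```

```text
t 32.35 pos [0.6643 0.1332 0.5287] F [-0.6666 -0.1105 -0.3799] op 1.0037890036001278 gf 0.0 q [-0.6443  0.4638  0.5913  1.4069 -0.2585  1.3492 -0.1663]
[[ 0.1208  0.9927 -0.0007]
 [ 0.9927 -0.1208 -0.    ]
 [-0.0001 -0.0007 -1.    ]]
blue end 1.3872727272727272 3.0
((0.0030162172033456613, 0.5432123653274985), 1.0137433711687724)
rod 1.4363636363636363 4.0
((-0.0806689432309522, 0.023936023523400962), 1.0005623756514654)
[array([376.5, 146.1])]
```

View pics/pp.png

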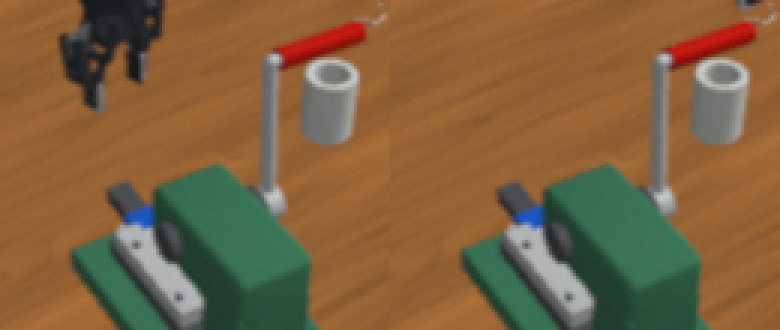

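The before and after views match. The blue end is unmoved at (137,215)/(527,215), the lever is upright at rest (270,60)/(660,60), the sleeve is in place, and the gripper is clear. Handing in.

```bash
python3 -c "
from bench import order
print(order.sign_off())"
```

```text
the job is handed in; nothing more can be done
None
```

The job is handed in, but no verdict came back: the blank is home against the stop, about 115 mm in, and let go; the lever was pulled to its stop, held for over a second and eased back to rest; the sleeve in view had not moved, and nothing was felt to touch the other sleeve or the bottle.

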